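# Shut and latch the filled gift box

## Task

Of the two wooden gift boxes, shut the one filled with green sweets: with the fingertips push its sliding lid fully home, then push its blue keeper arm all the way across the end of the lid until it stops. Push gently, without pinching or lifting anything or shifting the boxes out of place, and leave the empty box, its lid and keeper and everything else as they are.

Things in the scene. Friction and masses are not known exactly. Their poses are not given: they have to be found in the camera images.
- full_cradle: White plastic cradle, fixed to the bench, in which the full box sits. Origin at bench level under the middle of the box; its x runs along the box's length from the near (lid-opening) end to the far end, y across, z up. Base plate 10 mm thick, from x -115 to +110 and y -100 to +75 mm; rails up to z = 32 mm beyond the box's far end and along both sides, none at the near end.
- full_box: Pale wooden gift box, FILLED with nine green sweets with white bands (seen through the open far end). 170 long (x) x 120 wide (y) x 60 mm high, walls 8 mm; loose, standing in its cradle with 2 mm play. Origin at the centre of its underside (10 mm above the bench), axes as the cradle's. Its near end (x = -85 mm) has a low wall, top 47 mm above the origin, over which the lid runs.
- full_lid (a joint): Sliding lid of the full box: tan wood, darker than the box, with a green-edged white label, 104 wide x 8 mm thick, 162 long. Value in m: 0 = fully shut, its end flush with the box's near end at the stop; grows as the lid slides out of the near end (along the box's -x); most 0.11. Stays where it is left; slides with about 1.2 N.
- full_lid_end (a point): Middle of the near end face of that lid (its pushing face: 104 wide, 8 mm high), 62 mm above the bench. Lies at x = -85 mm minus the lid's joint value in the box's frame. Nothing but bench or cradle base lies under the part that sticks out.
- full_keeper (a joint): Blue keeper arm of the full cradle, 14 wide, 18 mm high (52 to 70 mm above the bench), reaching 75 mm from its pivot. Turns in the horizontal plane on an upright pivot at x -95, y -80 mm in the cradle's frame. Value in rad: 0 = shut, at its stop, pointing along the cradle's +y across the near end of the box, just in front of the lid's end; pi/2 = pointing along -x, away from the box; larger = swung further out; most 2.1. Stays where it is left; turning takes about 0.04 N m.
- full_keeper_hinge (a point): Point on that keeper's pivot axis at the arm's mid height, 61 mm above the bench; steel post 18 mm across below it, pivot boss 20 mm across.
- full_keeper_tip (a point): Outermost point of that keeper arm's rounded tip, 75 mm from the pivot, at mid height, 61 mm above the bench.
- empty_cradle: White plastic cradle, fixed to the bench, in which the empty box sits. Origin at bench level under the middle of the box; its x runs along the box's length from the near (lid-opening) end to the far end, y across, z up. Base plate 10 mm thick, from x -115 to +110 and y -100 to +75 mm; rails up to z = 32 mm beyond the box's far end and along both sides, none at the near end.
- empty_box: Pale wooden gift box, EMPTY (bare wooden floor seen through the open far end). 170 long (x) x 120 wide (y) x 60 mm high, walls 8 mm; loose, standing in its cradle with 2 mm play. Origin at the centre of its underside (10 mm above the bench), axes as the cradle's. Its near end (x = -85 mm) has a low wall, top 47 mm above the origin, over which the lid runs.
- empty_lid (a joint): Sliding lid of the empty box: tan wood, darker than the box, with a green-edged white label, 104 wide x 8 mm thick, 162 long. Value in m: 0 = fully shut, its end flush with the box's near end at the stop; grows as the lid slides out of the near end (along the box's -x); most 0.11. Stays where it is left; slides with about 1.2 N.
- empty_lid_end (a point): Middle of the near end face of that lid (its pushing face: 104 wide, 8 mm high), 62 mm above the bench. Lies at x = -85 mm minus the lid's joint value in the box's frame. Nothing but bench or cradle base lies under the part that sticks out.
- empty_keeper (a joint): Blue keeper arm of the empty cradle, 14 wide, 18 mm high (52 to 70 mm above the bench), reaching 75 mm from its pivot. Turns in the horizontal plane on an upright pivot at x -95, y -80 mm in the cradle's frame. Value in rad: 0 = shut, at its stop, pointing along the cradle's +y across the near end of the box, just in front of the lid's end; pi/2 = pointing along -x, away from the box; larger = swung further out; most 2.1. Stays where it is left; turning takes about 0.04 N m.
- empty_keeper_hinge (a point): Point on that keeper's pivot axis at the arm's mid height, 61 mm above the bench; steel post 18 mm across below it, pivot boss 20 mm across.
- empty_keeper_tip (a point): Outermost point of that keeper arm's rounded tip, 75 mm from the pivot, at mid height, 61 mm above the bench.
- pack_mid: Bystander: loose green wrapped pack with a white band, 90 x 36 x 24 mm, lying between the two cradles, toward their far ends. Origin under its centre.
- pack_side: Bystander: loose red wrapped pack with a white band, 90 x 36 x 24 mm, on the robot's right. Origin under its centre.
- spray: Bystander: loose white spray bottle with red head, 68 mm across, 200 mm high, on the right. Origin under its centre.
- scoop: Bystander: aluminium scoop with blue handle, 190 mm long, 35 mm high, on the robot's left. Origin under its blade's back part.

How it is judged:
By the outcome, as a careful person would: the job done as asked, in the order asked, and still so for the second after the job is handed in, with the robot touching nothing.
It also fails if it takes over 48 s, if anything falls off the work surface, if the arm or the gripper's body presses on something with over 40 N, if the wrist force passes 120 N, or if a joint passes its speed limit or range.

## Robot

A 6-joint arm with a two-finger parallel gripper is mounted at the origin on the work surface. World frame = base frame: x ahead of the robot, y to its left, z up, the work surface at z = 0. Lengths are in m, angles in rad, forces in N, time in s.
With the tool pointing down it reaches from about 0.275 to 0.725 m from the base axis. Payload 5.6 kg.
Tool frame: the origin (TCP) lies between the finger pads; the fingertips stand 22 mm ahead of it and the grasp point (between the pads) lies 3 mm ahead of it (ctrl.nose_length is the z of the fingertips in the tool frame, in m); z points along the fingers, y is the direction in which the jaws open and shut (so a half turn about z gives the same grasp; the last joint's range is limited). The gripper opens to 85 mm and grips with 20 to 120 N. Pads are 22 mm wide; open, the fingers measure 114 mm over their backs; the gripper's body (76 mm by 85 mm) begins 54 mm behind the grasp point. The pads swing forward as they close: fully open they stand 13 mm farther back than shut.
Start: joints at [-0.883, 0.255, 0.108, 0, -1.424, -0.285], TCP at [0.216, -0.506, 0.253] pointing down, gripper open.
Joint ranges: [-2.95, 2.95], [-1.21, 1.97], [-1.09, 1.5], [-2.87, 1.71], [-2.94, -0.07], [-3.05, 3.05]. Speed limits (rad/s): [2.57, 2.57, 3.14, 3.14, 3.14, 3.14].

## Interface

Orientations are given as a rotation vector (axis times angle).
In Python, from station import ctrl gives the robot as it stands.
- The arm moves only by the tool carry_out, never from a script. Its argument "moves" is text: rows parted by semicolons, each of 5 numbers parted by spaces: the closure, from 0 (fully open) to 1 (shut), then the shift along the tool's x, y, z in mm, then the turn about the tool's z in rad. In form: claw dx dy dz twist; .... A call has exactly 10 rows; each row is the pose to reach, as a shift and turn from the pose commanded when the call began, along the tool's axes at that moment; what a row does not reach only later rows make up. A row lasts 1/12 s, in which the tool goes at most 41.7 mm and 7.16 degrees, less where a joint would pass 70% of its speed; a pose out of reach is approached as far as the arm can. A call with a gripper value outside its range is refused whole. The fingers move at their own pace and stop on an object; the grip force is fixed at half the most. Time passes only in rows, so rows that repeat a pose let the fingers close, or fill a call up. It gives the time, the measured TCP pose, the force and the opening at its end, in the units of the state.
- ctrl.sense(): the state, without advancing time (a new reading comes with each control period).
- ctrl.get_image(name): name is "scene" or "top" or "wrist"; returns a dict with "pixels" (384x512x3 uint8, red, green, blue), "vfov" (degrees; the focal length in pixels is half the picture's height over the tangent of half this angle, whatever the lens; pixels are square), "cx", "cy" (the principal point, pixels), "k1" (the pictures are not rectified: a ray, as slopes to the right and down, at radius r is drawn at 1 + k1 r^2 times it, then the intrinsics apply), "pose" (4x4, takes a point from camera to world coordinates); the wrist camera has in their place "tool_from_camera" (4x4, takes a point from camera to tool coordinates, whose origin is the TCP and whose axes are the flange's). Camera axes: x right, y down, z forward; pixel columns grow to the right and rows downward; lengths in m; the calibration is good to about 2 mm. A picture is of the moment at which its call begins: read the wrist's pose just before it. There is no depth.
- ctrl.job_done(): hands the job in, once; it reports no verdict.
The state is a dict: "t": time; "joints": joint angles; "dq": joint speeds; "joint_torque": joint torques, N m; "eef_pos": TCP position; "eef_rot": TCP orientation; "force": force on the tool from outside, world axes, zero at the start; "moment": the same for the moment, N m; "gripper_width": finger opening in m.
Only numpy, scipy, OpenCV 4.12 (cv2) and the standard library are available. Lean on these libraries where they do the work, as an engineer would, in place of code of your own. Each camera call takes 0.05 s, during which the arm holds its last target. There are 200 camera calls.

## Working session

There is one attempt and no reset: what is moved stays moved. The work goes in short steps, Python scripts to look and compute and a tool call to move; the robot and the scene stay as the last step left them, time stands still between calls to the robot, and variables do not carry over. Pictures are saved under pics/ and viewed, about 8 in all and at most 12, crops included, and the job is handed in when it is done.

Besides the shell and the picture viewer there is one more tool, called after "Request:" by a JSON object that holds its "api" and its "payload", one argument or row to a line. carry_out: Moves the arm, as the interface text tells. Its arguments: {"type":"object","properties":{"moves":{"type":"string"}},"required":["moves"]}

```bash
mkdir -p pics; cat > h.py <<'E'
import numpy as np, cv2
from station import ctrl
def K(im):
    h,w=im["pixels"].shape[:2]; f=h/2/np.tan(np.radians(im["vfov"])/2)
    return np.array([[f,0,im["cx"]],[0,f,im["cy"]],[0,0,1.]]),np.array([im["k1"],0,0,0.])
def ray(im,px):
    k,d=K(im); return np.c_[cv2.undistortPoints(np.float64(px).reshape(-1,1,2),k,d)[:,0],np.ones(len(np.reshape(px,(-1,2))))]
def plane(im,px,z,P=None):
    P=im["pose"] if P is None else P
    r=ray(im,px)@P[:3,:3].T; o=P[:3,3]
    return o+r*((z-o[2])/r[:,2])[:,None]
def proj(im,pts,P=None):
    P=im["pose"] if P is None else P
    k,d=K(im); q=(np.float64(pts)-P[:3,3])@P[:3,:3]
    return cv2.projectPoints(q.reshape(-1,1,3),np.zeros(3),np.zeros(3),k,d)[0][:,0]
def save(im,n): cv2.imwrite("pics/"+n,im["pixels"][:,:,::-1])
E
python3 - <<'E'
from h import *
print(ctrl.sense())
for n in("scene","top"):
    im=ctrl.get_image(n); np.save(n,im,allow_pickle=True); save(im,n+".png"); print(n,im["pose"],im["vfov"],im["k1"])
E
```

```text
{'t': 0.0, 'joints': array([-8.83453837e-01,  2.55771338e-01,  1.07017692e-01, -4.78531894e-04,
       -1.42390864e+00, -2.84618161e-01]), 'dq': array([-0.001216  ,  0.00023019,  0.00225332, -0.00086806, -0.0003628 ,
       -0.00115574]), 'joint_torque': array([-9.87607236e-04, -3.86625803e+01,  2.37941265e+01,  5.36529198e+00,
       -6.14745892e-03, -1.70914410e-05]), 'eef_pos': array([ 0.2154496 , -0.50555541,  0.25238755]), 'eef_rot': array([ 6.28132253e-01, -3.07769384e+00, -2.93851060e-03]), 'force': array([-0.00873788, -0.32460052, -0.85362747]), 'moment': array([ 0.01528932, -0.03374125,  0.00866733]), 'gripper_width': 0.08539107607831431}
scene [[ 0.79517902  0.45087468 -0.4054656   1.15847682]
 [ 0.60624641 -0.60489293  0.51630401 -0.67831004]
 [-0.01247487 -0.65636618 -0.75433932  1.05538712]
 [ 0.          0.          0.          1.        ]] 43.277813986725086 -0.14476359677676529
top [[-0.00186766 -0.9988096   0.04874308  0.52982329]
 [-0.99990941  0.00251501  0.01322299 -0.01456535]
 [-0.01332984 -0.04871397 -0.99872382  1.51353966]
 [ 0.          0.          0.          1.        ]] 43.36600792936952 -0.012612705809034994
```

View pics/scene.png

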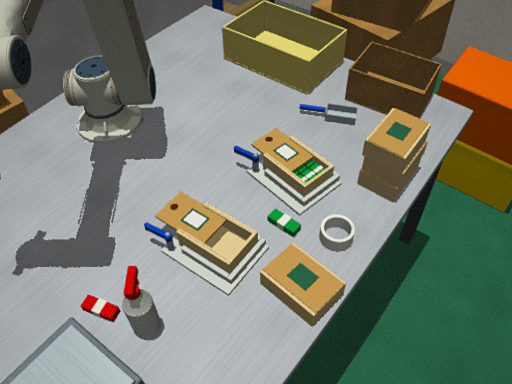

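View pics/top.png

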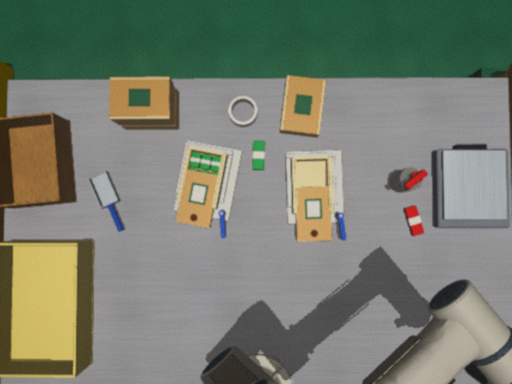

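The full box is the left one (top view: lid's near end around (195,222), keeper from (222,212) to (223,236)). The empty box is at around (312,200). Next I'll measure from masks.

```bash
python3 - <<'E'
from h import *
im=np.load("top.npy",allow_pickle=True).item(); p=im["pixels"]
hsv=cv2.cvtColor(p,cv2.COLOR_RGB2HSV)
roi=np.zeros(p.shape[:2],np.uint8); roi[135:245,165:250]=1
def comp(m):
    n,l,s,c=cv2.connectedComponentsWithStats(m.astype(np.uint8)*roi); i=1+np.argmax(s[1:,4]); return (l==i)
b=comp((hsv[...,0]>105)&(hsv[...,0]<130)&(hsv[...,1]>140))
ys,xs=np.nonzero(b); w=plane(im,np.c_[xs,ys],.070)[:,:2]
c=w.mean(0);u=np.linalg.svd(w-c)[2][0];u*=np.sign(u[0]); t=(w-c)@u
print("keeper",len(xs),"far/base end",c+u*t.max(),"tip",c+u*t.min(),"len",np.ptp(t),"dir out",np.degrees(np.arctan2(-u[1],-u[0])))
x,y=slice(165,250),slice(135,245)
cv2.imwrite("pics/c1.png",cv2.resize(p[y,x,::-1],None,fx=7,fy=5.4 if 0 else 5.4,interpolation=2) if 0 else cv2.resize(p[y,x,::-1],None,fx=5.4,fy=5.4,interpolation=2))
t=hsv[200:222,185:210]; print(hsv[215,190],hsv[180,178:184].tolist(),hsv[170,212:226].tolist())
# lid label
lab=np.zeros_like(roi); lab[180:206,186:212]=1
E
```

```text
keeper 82 far/base end [0.53732149 0.10367449] tip [0.47189328 0.10052024] len 0.06550420275860702 dir out -177.23994067894506
[ 16 137 168] [[34, 12, 172], [26, 20, 190], [19, 42, 200], [21, 68, 206], [21, 71, 211], [22, 74, 201]] [[57, 123, 122], [62, 134, 120], [63, 141, 134], [65, 156, 136], [67, 173, 143], [63, 142, 147], [49, 101, 171], [31, 74, 187], [23, 79, 207], [21, 80, 211], [22, 76, 199], [23, 78, 144], [23, 60, 106], [30, 18, 156]]
```

View pics/c1.png

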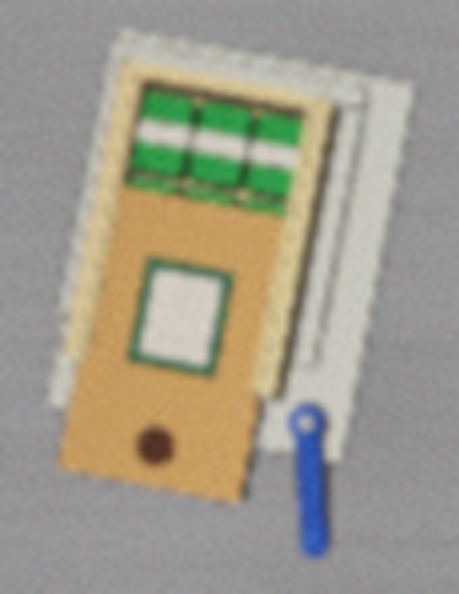

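The crop shows the lid sticking out, near corners at (58,467) and (241,502). The pivot is at (308,420) and the keeper tip at (316,556), pointing nearly along world -x.

```bash
python3 - <<'E'
from h import *
im=np.load("top.npy",allow_pickle=True).item()
f=lambda L:(np.float64(L)+.5)/5.4-.5+[165,135]
box=plane(im,f([(125,62),(335,100),(275,395),(65,358)]),.070)[:,:2]
lid=plane(im,f([(58,467),(241,502)]),.066)[:,:2]
kp=plane(im,f([(308,420),(316,556)]),.070)[:,:2]
print("box",box,"\nlid",lid,np.linalg.norm(lid[0]-lid[1]),"\nkp",kp,np.linalg.norm(kp[0]-kp[1]))
print([np.linalg.norm(box[i]-box[i-1]) for i in range(4)])
d=(box[0]+box[1]-box[2]-box[3]);d/=np.linalg.norm(d);e=np.array([-d[1],d[0]])
e2=lid[0]-lid[1];l=np.arctan2(-e2[0],e2[1])
print("yaw",np.degrees(np.arctan2(d[1],d[0])),"from lid end",np.degrees(l))
c=box.mean(0);print("centre",c)
R=np.c_[d,e]; print("local lid",(lid-c)@R,"hinge/tip",(kp-c)@R)
E
```

```text
box [[0.7452671  0.2067135 ]
 [0.7234831  0.08934131]
 [0.5592439  0.12245539]
 [0.58002521 0.23927514]] 
lid [[0.51956608 0.2435223 ]
 [0.50001671 0.14160273]] 0.10377753509292173 
kp [[0.5453628  0.10412694]
 [0.47026879 0.09959893]] 0.07523040448512586
[np.float64(0.16841954563235226), np.float64(0.11937660840005936), np.float64(0.1675442009310985), np.float64(0.11865376631991129)]
yaw -11.273058117818566 from lid end -10.858122191040824
centre [0.65200483 0.16444634]
local lid [[-0.14534173  0.05166054]
 [-0.14459018 -0.05211428]] hinge/tip [[-0.09279301 -0.08000256]
 [-0.16555305 -0.09912296]]
```

Measurements agree with the given sizes: lid 104 mm wide, keeper 75 mm, box 168 x 119 mm, yaw about -11°, lid out about 60 mm, keeper about 1.83 rad. Now I'll go above the point in front of the lid's end, fingers shut.

Request:
{"api": "carry_out", "payload": {
  "moves": "1 -256 275 0 -0.49; 1 -256 275 0 -0.49; 1 -256 275 0 -0.49; 1 -256 275 0 -0.49; 1 -256 275 0 -0.49; 1 -256 275 0 -0.49; 1 -256 275 0 -0.49; 1 -256 275 0 -0.49; 1 -256 275 0 -0.49; 1 -256 275 0 -0.49"
}}

```text
t: 0.93
eef_pos: [0.345, -0.147, 0.2531]
eef_rot: [-1.367, 2.826, 0.002]
force: [-0.1, -1.4, -0.4]
gripper_width: -0.0003
```

```bash
cat >> h.py <<'E'
from scipy.spatial.transform import Rotation as Ro
c=np.array([.653,.1642]); a=np.radians(-11.05); B=np.array([[np.cos(a),-np.sin(a)],[np.sin(a),np.cos(a)]])
def go(xy,z,xang,s=None):
    "tool-axis shift (mm), twist to local box xy(m), TCP z, tool-x world angle(deg)"
    s=s or ctrl.sense(); R=Ro.from_rotvec(s["eef_rot"]).as_matrix()
    t=np.r_[c+B@np.array(xy),z]; cur=np.degrees(np.arctan2(R[1,0],R[0,0]))
    tw=-np.radians((xang-cur+180)%360-180)
    return np.round(R.T@(t-s["eef_pos"])*1000,1),round(tw,3)
def st():
    s=ctrl.sense(); R=Ro.from_rotvec(s["eef_rot"]).as_matrix()
    print("t",s["t"],"pos",s["eef_pos"].round(4),"local",(B.T@(s["eef_pos"][:2]-c)).round(4),"xang",np.degrees(np.arctan2(R[1,0],R[0,0])).round(1),"F",s["force"].round(1),"w",s["gripper_width"].round(4),"q6",s["joints"][5].round(2))
E
python3 -c "
from h import *
st(); print(go((-.185,0),.2,-101.05))"
```

```text
Traceback (most recent call last):
  File "h.py", line 27, in st
    print("t",s["t"],"pos",s["eef_pos"].round(4),"local",(B.T@(s["eef_pos"][:2]-c)).round(4),"xang",np.degrees(np.arctan2(R[1,0],R[0,0])).round(1),"F",s["force"].round(1),"w",s["gripper_width"].round(4),"q6",s["joints"][5].round(2))
                                                                                                                                                                               ^^^^^^^^^^^^^^^^^^^^^^^^
AttributeError: 'float' object has no attribute 'round'
```

```bash
sed -i 's/s\["gripper_width"\].round(4)/round(s["gripper_width"],4)/; s/s\["joints"\]\[5\].round(2)/s["joints"].round(2)/' h.py
python3 -c "
from h import *
st(); print(go((-.185,0),.2,-101.05))"
```

```text
t 0.9333 pos [ 0.345  -0.147   0.2531] local [-0.2426 -0.3644] xang -128.4 F [-0.1 -1.4 -0.4] w -0.0003 q6 [ 0.02 -0.1  -0.28 -0.   -1.39 -0.69]
(array([-350.1,  116.1,   53.9]), np.float64(-0.477))
```

Request:
{"api": "carry_out", "payload": {
  "moves": "1 -350 116 30 -0.477; 1 -350 116 30 -0.477; 1 -350 116 30 -0.477; 1 -350 116 30 -0.477; 1 -350 116 30 -0.477; 1 -350 116 30 -0.477; 1 -350 116 30 -0.477; 1 -350 116 30 -0.477; 1 -350 116 30 -0.477; 1 -350 116 30 -0.477"
}}

```text
t: 1.77
eef_pos: [0.4734, 0.1974, 0.2208]
eef_rot: [1.99, -2.428, -0.001]
force: [-0.6, 0.1, -0.5]
gripper_width: 0.0002
```

```bash
python3 - <<'E'
from h import *
st(); s=ctrl.sense(); print(go((-.185,0),.077,-101.05,s))
im=ctrl.get_image("wrist"); T=np.eye(4);T[:3,:3]=Ro.from_rotvec(s["eef_rot"]).as_matrix();T[:3,3]=s["eef_pos"]; P=T@im["tool_from_camera"]
im["P"]=P; np.save("w1",im,allow_pickle=True)
L=lambda x,y,z:np.r_[c+B@[x,y],z]
q=proj(im,[L(-.145,.052,.066),L(-.145,-.052,.066),L(-.095,-.08,.07),L(-.168,-.099,.07),L(-.085,.06,.07),L(-.085,-.06,.07)],P)
print(q.round())
p=im["pixels"][:,:,::-1].copy()
for x in q: cv2.drawMarker(p,tuple(int(v) for v in x),(255,0,255),0,10,1)
cv2.imwrite("pics/w1.png",p)
E
```

```text
t 1.7667 pos [0.4734 0.1974 0.2208] local [-0.1826 -0.0018] xang -101.3 F [-0.6  0.1 -0.5] w 0.0002 q6 [ 0.7   0.2  -0.05 -0.   -1.33 -0.9 ]
(array([ -2. ,   2.1, 143.8]), np.float64(-0.005))
[[223. 235.]
 [219. 132.]
 [161. 101.]
 [242.  78.]
 [165. 244.]
 [153. 124.]]
```

View pics/w1.png

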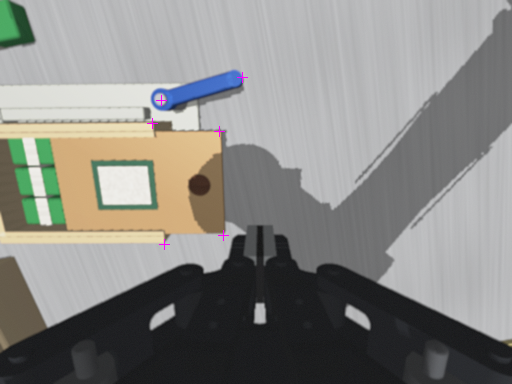

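The wrist view confirms the model to about 1–2 mm: lid end at columns 220–224, keeper from (161,101) to (242,78). Descending clear of the lid end.

Request:
{"api": "carry_out", "payload": {
  "moves": "1 -2 4 35 0; 1 -2 4 70 0; 1 -2 4 100 0; 1 -2 4 125 0; 1 -2 4 138 0; 1 -2 4 142 0; 1 -2 4 142 0; 1 -2 4 142 0; 1 -2 4 142 0; 1 -2 4 142 0"
}}

```text
t: 2.65
eef_pos: [0.4697, 0.1959, 0.0826]
eef_rot: [-1.986, 2.431, -0.0]
force: [0.2, 0.4, 0.2]
gripper_width: -0.0001
```

```bash
python3 -c "
from h import *
st(); print(go((-.160,0),.078,-101.05),go((-.100,0),.078,-101.05))"
```

```text
t 2.65 pos [0.4697 0.1959 0.0826] local [-0.186  -0.0041] xang -101.5 F [0.2 0.4 0.2] w -0.0001 q6 [ 0.7   0.3  -0.3   0.   -0.98 -0.9 ]
(array([ -4.3, -25.9,   4.7]), np.float64(-0.008)) (array([ -4.8, -85.9,   4.8]), np.float64(-0.008))
```

Request:
{"api": "carry_out", "payload": {
  "moves": "1 -4 -8 4 -0.008; 1 -4 -15 4 -0.008; 1 -4 -21 4 -0.008; 1 -4 -26 4 -0.008; 1 -4 -31 4 -0.008; 1 -4 -36 4 -0.008; 1 -4 -41 4 -0.008; 1 -4 -46 4 -0.008; 1 -4 -51 4 -0.008; 1 -4 -56 4 -0.008"
}}

```text
t: 3.48
eef_pos: [0.5251, 0.1882, 0.0773]
eef_rot: [1.997, -2.425, -0.0]
force: [-0.6, 0.7, 0.1]
gripper_width: 0.0003
```

```bash
python3 -c "
from h import *
st(); print(go((-.100,0),.078,-101.05))"
```

```text
t 3.4833 pos [0.5251 0.1882 0.0773] local [-0.1301 -0.001 ] xang -101.1 F [-0.6  0.7  0.1] w 0.0003 q6 [ 0.62  0.39 -0.17 -0.   -1.01 -0.82]
(array([ -1. , -30.1,  -0.7]), np.float64(-0.0))
```

Request:
{"api": "carry_out", "payload": {
  "moves": "1 -1 -4 0 0; 1 -1 -8 0 0; 1 -1 -12 0 0; 1 -1 -15 0 0; 1 -1 -18 0 0; 1 -1 -20 0 0; 1 -1 -22 0 0; 1 -1 -23 0 0; 1 -1 -24 0 0; 1 -1 -24 0 0"
}}

```text
t: 4.32
eef_pos: [0.5485, 0.1846, 0.0773]
eef_rot: [-1.997, 2.425, -0.0]
force: [-0.1, 0.1, 0.9]
gripper_width: -0.0002
```

```bash
python3 - <<'E'
from h import *
st()
im=ctrl.get_image("top"); x0,y0=165,135
cv2.imwrite("pics/c2.png",cv2.resize(im["pixels"][135:245,165:250,::-1],None,fx=5.4,fy=5.4,interpolation=2))
L=lambda x,y,z:np.r_[c+B@[x,y],z]
print(((proj(im,[L(-.085,.052,.066),L(-.085,-.052,.066)])-[165,135]+.5)*5.4).round())
E
```

```text
t 4.3167 pos [0.5485 0.1846 0.0773] local [-0.1064  0.    ] xang -101.1 F [-0.1  0.1  0.9] w -0.0002 q6 [ 0.59  0.42 -0.12  0.   -1.03 -0.79]
[[ 81. 360.]
 [264. 395.]]
```

View pics/c2.png

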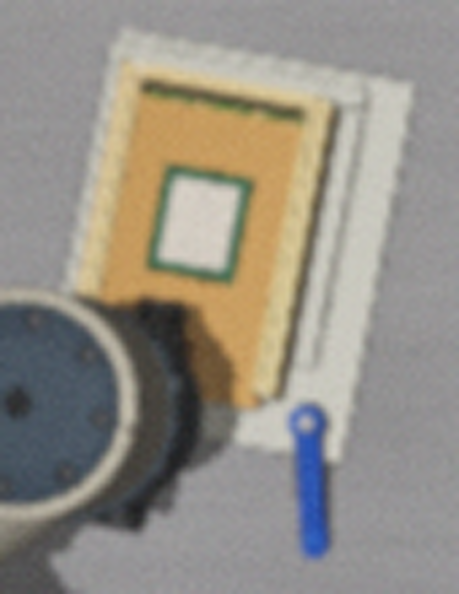

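The lid followed without resistance. Its near corner is at about (250,408), roughly 6–7 mm short, so I'll creep on.

Request:
{"api": "carry_out", "payload": {
  "moves": "1 0 -1 0 0; 1 0 -2 0 0; 1 0 -3 0 0; 1 0 -3.7 0 0; 1 0 -4.4 0 0; 1 0 -5 0 0; 1 0 -5.5 0 0; 1 0 -6 0 0; 1 0 -6.5 0 0; 1 0 -6.5 0 0"
}}

```text
t: 5.2
eef_pos: [0.5549, 0.1834, 0.0773]
eef_rot: [-1.997, 2.425, -0.0]
force: [-0.9, -0.4, -0.4]
gripper_width: 0.0001
```

```bash
python3 -c "
from h import *
st()"
```

```text
t 5.2 pos [0.5549 0.1834 0.0773] local [-0.0999  0.0001] xang -101.1 F [-0.9 -0.4 -0.4] w 0.0001 q6 [ 0.59  0.43 -0.1  -0.   -1.04 -0.78]
```

Request:
{"api": "carry_out", "payload": {
  "moves": "1 0 -0.2 0 0; 1 0 -0.4 0 0; 1 0 -0.6 0 0; 1 0 -0.8 0 0; 1 0 -1 0 0; 1 0 -1.2 0 0; 1 0 -1.3 0 0; 1 0 -1.4 0 0; 1 0 -1.5 0 0; 1 0 -1.5 0 0"
}}

```text
t: 6.03
eef_pos: [0.5563, 0.1831, 0.0773]
eef_rot: [-1.997, 2.425, 0.0]
force: [-0.8, 0.6, -0.1]
gripper_width: 0.0002
```

```bash
python3 - <<'E'
from h import *
st()
im=ctrl.get_image("top")
cv2.imwrite("pics/c3.png",cv2.resize(im["pixels"][135:245,165:250,::-1],None,fx=5.4,fy=5.4,interpolation=2))
E
```

```text
t 6.0333 pos [0.5563 0.1831 0.0773] local [-0.0985  0.    ] xang -101.1 F [-0.8  0.6 -0.1] w 0.0002 q6 [ 0.58  0.43 -0.1  -0.   -1.04 -0.78]
```

View pics/c3.png

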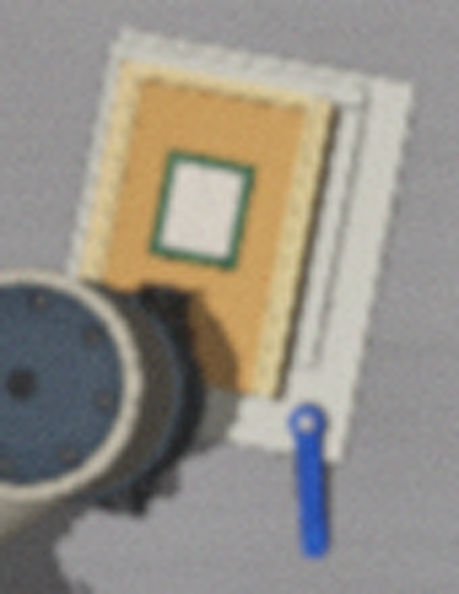

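The gap at the far end is closed to within about a millimetre, but there's no stop force yet. I'll creep until the force rises.

Request:
{"api": "carry_out", "payload": {
  "moves": "1 0 -0.2 0 0; 1 0 -0.4 0 0; 1 0 -0.6 0 0; 1 0 -0.8 0 0; 1 0 -0.9 0 0; 1 0 -1 0 0; 1 0 -1.1 0 0; 1 0 -1.2 0 0; 1 0 -1.2 0 0; 1 0 -1.2 0 0"
}}

```text
t: 6.92
eef_pos: [0.557, 0.1829, 0.0772]
eef_rot: [1.997, -2.425, -0.001]
force: [-4.6, 2.8, 2.0]
gripper_width: -0.0
```

```bash
python3 -c "
from h import *
st()"
```

```text
t 6.9167 pos [0.557  0.1829 0.0772] local [-0.0978 -0.    ] xang -101.1 F [-4.6  2.8  2. ] w -0.0 q6 [ 0.58  0.44 -0.09 -0.   -1.04 -0.78]
```

The force rose to about 5 N with travel halted, so the lid is at its stop. Backing off, lifting, and looking from the wrist.

Request:
{"api": "carry_out", "payload": {
  "moves": "1 0 10 0 0; 1 0 25 0 0; 1 0 45 0 0; 1 0 60 -20 0; 1 0 70 -50 0; 1 0 80 -85 0; 1 0 85 -120 0; 1 0 87 -140 0; 1 0 87 -145 0; 1 0 87 -145 0"
}}

```text
t: 7.75
eef_pos: [0.4729, 0.1999, 0.2244]
eef_rot: [-1.994, 2.421, -0.002]
force: [0.6, -0.1, -0.3]
gripper_width: -0.0002
```

```bash
python3 - <<'E'
from h import *
st(); s=ctrl.sense()
im=ctrl.get_image("wrist"); T=np.eye(4);T[:3,:3]=Ro.from_rotvec(s["eef_rot"]).as_matrix();T[:3,3]=s["eef_pos"]; P=T@im["tool_from_camera"]
L=lambda x,y,z:np.r_[c+B@[x,y],z]
q=proj(im,[L(-.085,.052,.066),L(-.085,-.052,.066),L(-.0945,-.08,.07),L(-.167,-.099,.07)],P)
p=im["pixels"][:,:,::-1].copy()
for x in q: cv2.drawMarker(p,tuple(int(v) for v in x),(255,0,255),0,10,1)
cv2.imwrite("pics/w2.png",p)
print(go((-.1396,-.125),.2,-191.05+104.7,s))
E
```

```text
t 7.75 pos [0.4729 0.1999 0.2244] local [-0.1837  0.0005] xang -101.0 F [ 0.6 -0.1 -0.3] w -0.0002 q6 [ 0.71  0.19 -0.05  0.   -1.33 -0.9 ]
(array([125.6, -43.9,  24.2]), np.float64(-0.256))
```

View pics/w2.png

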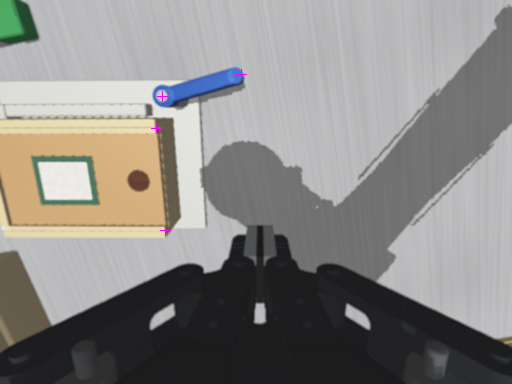

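The lid end is flush with the box's near end (columns about 158–165), and the keeper is unmoved at (162,97)–(240,75). Now to the keeper's outer side, then down.

Request:
{"api": "carry_out", "payload": {
  "moves": "1 125 -44 10 -0.256; 1 125 -44 10 -0.256; 1 125 -44 10 -0.256; 1 125 -44 10 -0.256; 1 125 -44 20 -0.256; 1 125 -44 50 -0.256; 1 125 -44 80 -0.256; 1 125 -44 100 -0.256; 1 125 -44 100 -0.256; 1 125 -44 100 -0.256"
}}

```text
t: 8.63
eef_pos: [0.4902, 0.0681, 0.1206]
eef_rot: [2.287, -2.147, -0.002]
force: [0.9, 0.1, -0.2]
gripper_width: -0.0002
```

```bash
cat >> h.py <<'E'
def kp(th,off,r=.055):
    t=np.radians(th); return np.array([-.0945,-.080])+r*np.array([-np.sin(t),np.cos(t)])-off*np.array([np.cos(t),np.sin(t)])
def arc(ths,off,z=.078):
    s=ctrl.sense()
    for t in ths: d,w=go(kp(t,off),z,-191.05+t,s); print("1",*d,w,end="; ")
E
python3 -c "
from h import *
st(); print(go(kp(104.7,.032),.078,-191.05+104.7))"
```

```text
t 8.6333 pos [0.4902 0.0681 0.1206] local [-0.1414 -0.1256] xang -86.4 F [ 0.9  0.1 -0.2] w -0.0002 q6 [ 0.46  0.23 -0.27  0.   -1.07 -0.39]
(array([-0.3, -2.1, 42.6]), np.float64(-0.0))
```

Request:
{"api": "carry_out", "payload": {
  "moves": "1 0 -2 15 0; 1 0 -2 30 0; 1 0 -2 38 0; 1 0 -2 42 0; 1 0 -2 42 0; 1 -3 -2 42 0; 1 -6 -2 42 0; 1 -9 -2 42 0; 1 -11 -2 42 0; 1 -12 -2 42 0"
}}

```text
t: 9.47
eef_pos: [0.4927, 0.081, 0.0807]
eef_rot: [-2.29, 2.149, -0.0]
force: [0.3, -0.8, -0.3]
gripper_width: -0.0002
```

```bash
python3 -c "
from h import *
st(); import numpy as np
arc(np.linspace(101,65,10),.018)"
```

```text
t 9.4667 pos [0.4927 0.081  0.0807] local [-0.1414 -0.1123] xang -86.4 F [ 0.3 -0.8 -0.3] w -0.0002 q6 [ 0.48  0.28 -0.32  0.   -0.97 -0.41]
1 -5.0 2.5 2.7 0.064; 1 -8.9 3.4 2.7 0.134; 1 -12.9 4.0 2.7 0.204; 1 -16.9 4.3 2.7 0.274; 1 -21.0 4.3 2.7 0.344; 1 -25.0 4.1 2.7 0.413; 1 -29.0 3.5 2.7 0.483; 1 -33.0 2.7 2.7 0.553; 1 -36.9 1.6 2.7 0.623; 1 -40.7 0.3 2.7 0.693;
```

Request:
{"api": "carry_out", "payload": {
  "moves": "1 -5 2 1 0.06; 1 -9 3 1 0.13; 1 -13 4 1 0.20; 1 -17 4 1 0.27; 1 -21 4 1 0.34; 1 -25 4 1 0.41; 1 -29 3.5 1 0.48; 1 -33 3 1 0.55; 1 -37 2 1 0.62; 1 -41 0 1 0.69"
}}

```text
t: 10.3
eef_pos: [0.4895, 0.1214, 0.0793]
eef_rot: [1.423, -2.8, 0.0]
force: [-2.6, -0.9, 0.8]
gripper_width: 0.0001
```

```bash
python3 -c "
from h import *
st(); import numpy as np
arc(np.linspace(61,25,10),.018)"
```

```text
t 10.3 pos [0.4895 0.1214 0.0793] local [-0.1522 -0.0733] xang -126.1 F [-2.6 -0.9  0.8] w 0.0001 q6 [ 0.55  0.29 -0.31  0.   -0.97 -1.18]
1 -4.2 1.0 1.3 0.069; 1 -8.2 1.8 1.3 0.138; 1 -12.2 2.4 1.3 0.208; 1 -16.2 2.7 1.3 0.278; 1 -20.2 2.7 1.3 0.348; 1 -24.3 2.4 1.3 0.418; 1 -28.3 1.9 1.3 0.487; 1 -32.2 1.1 1.3 0.557; 1 -36.1 -0.0 1.3 0.627; 1 -39.9 -1.4 1.3 0.697;
```

Request:
{"api": "carry_out", "payload": {
  "moves": "1 -4 1 0 0.07; 1 -8 2 0 0.14; 1 -12 2.5 0 0.21; 1 -16 2.7 0 0.28; 1 -20 2.7 0 0.35; 1 -24 2.4 0 0.42; 1 -28 2 0 0.49; 1 -32 1 0 0.56; 1 -36 0 0 0.63; 1 -40 -1.4 0 0.70"
}}

```text
t: 11.13
eef_pos: [0.5142, 0.1529, 0.0792]
eef_rot: [0.377, -3.118, 0.001]
force: [-0.9, -1.3, 0.0]
gripper_width: -0.0001
```

```bash
python3 -c "
from h import *
st(); import numpy as np
arc([22,19,16,13,11,9,7,5,4,4],.018)"
```

```text
t 11.1333 pos [0.5142 0.1529 0.0792] local [-0.134  -0.0377] xang -166.2 F [-0.9 -1.3  0. ] w -0.0001 q6 [ 0.58  0.35 -0.23  0.   -1.   -1.91]
1 -2.9 0.8 1.2 0.049; 1 -5.8 1.5 1.2 0.102; 1 -8.8 2.1 1.2 0.154; 1 -11.8 2.5 1.2 0.206; 1 -13.8 2.7 1.2 0.241; 1 -15.8 2.8 1.2 0.276; 1 -17.8 2.9 1.2 0.311; 1 -19.9 2.8 1.2 0.346; 1 -20.9 2.8 1.2 0.363; 1 -20.9 2.8 1.2 0.363;
```

Request:
{"api": "carry_out", "payload": {
  "moves": "1 -3 1 0 0.05; 1 -6 1.5 0 0.10; 1 -9 2 0 0.154; 1 -12 2.5 0 0.206; 1 -14 2.7 0 0.24; 1 -16 2.8 0 0.276; 1 -18 2.9 0 0.31; 1 -20 2.8 0 0.346; 1 -21 2.8 0 0.363; 1 -21 2.8 0 0.363"
}}

```text
t: 11.97
eef_pos: [0.5342, 0.1608, 0.0792]
eef_rot: [-0.188, -3.136, 0.0]
force: [-0.0, 0.0, -0.3]
gripper_width: 0.0002
```

```bash
python3 -c "
from h import *
st(); import numpy as np
arc([4,3.5,3,2.5,2,1.5,1,.5,0,0],.018)"
```

```text
t 11.9667 pos [0.5342 0.1608 0.0792] local [-0.116  -0.0262] xang 173.2 F [-0.   0.  -0.3] w 0.0002 q6 [ 0.57  0.39 -0.17  0.   -1.02 -2.26]
1 0.3 -0.2 1.2 0.004; 1 -0.1 -0.1 1.2 0.012; 1 -0.6 0.1 1.2 0.021; 1 -1.1 0.2 1.2 0.03; 1 -1.6 0.4 1.2 0.038; 1 -2.1 0.5 1.2 0.047; 1 -2.6 0.6 1.2 0.056; 1 -3.1 0.8 1.2 0.065; 1 -3.5 0.9 1.2 0.073; 1 -3.5 0.9 1.2 0.073;
```

Request:
{"api": "carry_out", "payload": {
  "moves": "1 -0.4 0 0 0.01; 1 -0.8 0.1 0 0.02; 1 -1.2 0.2 0 0.03; 1 -1.6 0.4 0 0.04; 1 -2 0.5 0 0.05; 1 -2.4 0.6 0 0.06; 1 -2.8 0.8 0 0.07; 1 -3.2 0.8 0 0.07; 1 -3.5 0.8 0 0.07; 1 -3.5 0.8 0 0.07"
}}

```text
t: 12.8
eef_pos: [0.5374, 0.1612, 0.0792]
eef_rot: [-0.297, -3.127, 0.0]
force: [-2.5, 1.3, 1.1]
gripper_width: 0.0003
```

```bash
python3 -c "
from h import *
st()"
```

```text
t 12.8 pos [0.5374 0.1612 0.0792] local [-0.1129 -0.0251] xang 169.2 F [-2.5  1.3  1.1] w 0.0003 q6 [ 0.57  0.39 -0.16 -0.   -1.02 -2.33]
```

Request:
{"api": "carry_out", "payload": {
  "moves": "1 -0.2 0 0 0; 1 -0.4 0 0 0; 1 -0.5 0 0 0; 1 -0.6 0 0 0; 1 -0.7 0 0 0; 1 -0.8 0 0 0; 1 -0.9 0 0 0; 1 -1 0 0 0; 1 -1 0 0 0; 1 -1 0 0 0"
}}

```text
t: 13.63
eef_pos: [0.5376, 0.1612, 0.0792]
eef_rot: [-0.297, -3.125, -0.0]
force: [-6.0, 1.9, 3.7]
gripper_width: 0.0001
```

```bash
python3 -c "
from h import *
st()"
```

```text
t 13.6333 pos [0.5376 0.1612 0.0792] local [-0.1127 -0.0251] xang 169.2 F [-6.   1.9  3.7] w 0.0001 q6 [ 0.57  0.39 -0.16 -0.   -1.02 -2.33]
```

Firm stop: 6 N, and only 0.2 mm of movement for 1 mm commanded. Backing off and lifting to look.

Request:
{"api": "carry_out", "payload": {
  "moves": "1 8 0 0 0; 1 20 0 0 0; 1 40 0 0 0; 1 60 0 -20 0; 1 70 0 -50 0; 1 75 0 -85 0; 1 80 0 -120 0; 1 80 0 -145 0; 1 80 0 -145 0; 1 80 0 -145 0"
}}

```text
t: 14.47
eef_pos: [0.4611, 0.1765, 0.2262]
eef_rot: [0.296, 3.123, 0.005]
force: [0.0, -0.0, -1.1]
gripper_width: -0.0002
```

```bash
python3 - <<'E'
from h import *
st()
w=ctrl.get_image("wrist")["pixels"]; t=ctrl.get_image("top")["pixels"]
sc=cv2.resize(t[120:250,165:360],None,fx=3,fy=3,interpolation=2)
o=np.zeros((sc.shape[0],0,3),np.uint8)
cv2.imwrite("pics/w3.png",w[:,:,::-1]); cv2.imwrite("pics/t3.png",sc[:,:,::-1])
E
```

```text
t 14.4667 pos [0.4611 0.1765 0.2262] local [-0.1907 -0.0247] xang 169.2 F [ 0.  -0.  -1.1] w -0.0002 q6 [ 0.68  0.15 -0.09  0.   -1.32 -2.44]
```

View pics/w3.png

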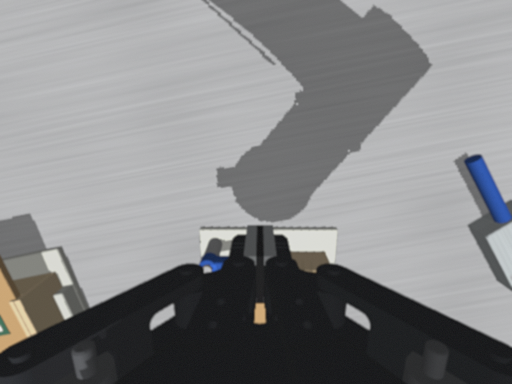

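View pics/t3.png

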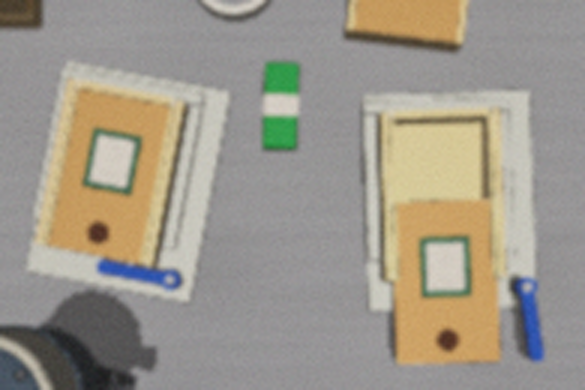

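The top view shows the full box's lid flush and its keeper, (172,279)–(100,266), parallel to the box's near end. The empty box, its lid and keeper, and the green pack are unchanged. The wrist view was blocked by the gripper. Handing in.

```bash
python3 -c "
from station import ctrl
print(ctrl.job_done())"
```

```text
the job is handed in; nothing more can be done
None
```

The box of green sweets is shut, and I handed the job in at about 14.5 s of robot time. With closed fingertips I pushed its lid about 60 mm home, then swung its blue keeper from about 1.83 rad across the lid's end.

- **Lid:** it stopped at about 5 N. A clear wrist view afterwards showed its end flush with the box's near end.
- **Keeper:** it stopped at about 6 N, moving only 0.2 mm for the last 1 mm commanded. In the final top view it lies parallel to the box's near end, to within about a degree.
- **Everything else:** the empty box, its lid and keeper, and the green pack looked unchanged in the final top view. I did not look again at the red pack, spray bottle or scoop; the arm never came near them.
- **Failed check:** the last wrist picture was blocked by the gripper, so the keeper was confirmed only by the top view and the stop force.
- **Picture count:** I viewed eight pictures in all.

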